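# Square a card pack and lock the stop

### The arm

A 6-joint arm with a two-finger parallel gripper is mounted at the origin on a cart in front of the work surface, level with it; the furniture and walls round the work are solid. World frame = base frame: x ahead of the robot, y to its left, z up, the work surface at z = 0. Lengths are in m, angles in rad, forces in N, time in s.
With the tool pointing down it reaches from about 0.25 to 0.725 m from the base axis. Payload 4 kg.
Tool frame: the origin (TCP) lies at the very end of the fingers, on their centre line; the grasp point (between the pads) lies 19 mm behind it (manip.grip_point_offset is the z of the grasp point in the tool frame, in m); z points along the fingers, y is the line along which they close (so a half turn about z gives the same grasp; the last joint's range is limited). The gripper opens to 85 mm and grips with 20 to 120 N. Pads are 22 mm wide; open, the fingers measure 114 mm over their backs; the gripper's body (76 mm by 85 mm) begins 54 mm behind the grasp point. The pads swing forward as they close: fully open they stand 13 mm farther back than shut.
Start: joints at [-1.221, 0.241, 0.005, 1.335, 0, 1.571], TCP at [0.171, -0.47, 0.231] pointing down, gripper open.
Joint ranges: [-2.72, 2.72], [-1.05, 1.87], [-1.09, 1.28], [-1.99, 2.15], [-1.42, 1.44], [-3.14, 3.14]. Speed limits (rad/s): [2.79, 2.79, 3.14, 3.14, 3.14, 3.14].

### API

Orientations are given as a unit quaternion [x, y, z, w].
In Python, from bench import monitor, capture, get_calibration, manip, recognise, place_of gives the robot as it stands.
- The arm moves only by the tool jog_arm, never from a script. Its argument "plan" is a list of rows, each a list of 5 numbers: the closure in counts, from 0 (fully open) to 255 (shut), then the shift along the tool's x, y, z in cm, then the turn about the tool's z in degrees. In form: [[gripper, dx, dy, dz, roll], ...]. A call has 1 to 8 rows; each row is the pose to reach, as a shift and turn from the pose commanded when the call began, along the tool's axes at that moment; what a row does not reach only later rows make up. A row lasts 1/10 s, in which the tool goes at most 50 mm and 8.59 degrees, less where a joint would pass 70% of its speed; a pose out of reach is approached as far as the arm can. A call with a gripper value outside its range is refused whole. The fingers move at their own pace and stop on an object; "force" is the grip in N (left out, the last holds). Time passes only in rows, so rows that repeat a pose let the fingers close. It gives the time, the measured TCP pose, the force, the opening and the grip force at its end, in the units of the state.
- monitor.read_state(): the state, without advancing time (a new reading comes with each control period).
- capture(name): name is "side" or "top" or "wrist"; returns the picture (384x512x3 uint8, blue, green, red); there is no depth.
- get_calibration(name): a dict with "vfov" (degrees; the focal length in pixels is half the picture's height over the tangent of half this angle, whatever the lens; pixels are square), "cx", "cy" (the principal point, pixels), "origin" and "orientation" of the camera in the world; the wrist camera has in their place "mount" (4x4, takes a point from camera to tool coordinates, whose origin is the TCP and whose axes are the flange's). Camera axes: x right, y down, z forward; pixel columns grow to the right and rows downward; lengths in m; the calibration is good to about 2 mm. A picture is of the moment at which its call begins: read the wrist's pose just before it. get_calibration takes no time and is no camera call.
- manip.close_job(): hands the job in; it is judged then, once.
Trained networks look in the newest picture that a camera, given by its name, has taken for a name from the list of things; names that differ only in an ending like _2 or _b are one class to them, and where a whole thing is asked for, a point or a joint stands for the part that bears it (a point fixed in the world has none). Each returns a list of dicts, best first, with "p" (0 to 1); they miss things now and then, are a little off and sometimes report something else, mostly with a low value. They report only what shows in the picture. A call takes as long as a camera call. They do not tell look-alikes from the thing itself.
- recognise(camera, name): "centre" ([column, row] in pixels, amid what is visible of it).
- place_of(camera, name): "centre" ([column, row] in pixels: a listed point, or the origin of a listed thing).
The state is a dict: "time": time; "joint_pos": joint angles; "joint_vel": joint speeds; "effort": joint torques, N m; "tcp_pos": TCP position; "eef_rot": TCP orientation; "wrist_force": force on the tool from outside, world axes, zero at the start; "ft_torque": the same for the moment, N m; "grip_width": finger opening in m; "gripper_force": force on a finger pad.
Only numpy, scipy, OpenCV 4.12 (cv2) and the standard library are available. Lean on these libraries where they do the work, as an engineer would, in place of code of your own. Each camera call takes 0.05 s, during which the arm holds its last target. There are 200 camera calls.

### The job

Square up the banded pack of cards on the wooden squaring board: with the closed fingertips push the sliding stop against the pack until the pack lies flat and snug between the stop and the fixed fence. Then lock the stop: turn its wing nut clockwise (seen from above) by stroking its wings round with the closed fingertips, again and again, until it turns no further. Do not grip or lift the nut, the stop or the pack, and leave the other things on the desk where they are.

Things in the scene. Friction and masses are not known exactly. Their poses are not given: they have to be found in the camera images.
- board: Plywood squaring board held fast on the desk, 150 mm along its x, 380 mm along its y, 15 mm thick; origin on its underside on the desk, and the board spans y -200 to +180 mm from it. z up. A fixed wooden fence, 130 mm wide in x, 18 mm thick, its top 45 mm above the desk, stands across its +y end. The board's y axis points away from the robot, turned up to 0.35 rad to either side; it does not move.
- fence_face (a point): Middle of the fence's inner face, 30 mm above the desk, at y = +150 mm of the board; axes as the board's. The pack is to lie against this face.
- pack: Loose banded pack of cards on the board between stop and fence, 57 (x) x 91 (y) x 20 mm; origin at the centre of its underside. It starts up to 35 mm from the fence and slightly turned; snug, its y axis is along the board's y and its origin is 45.5 mm from the fence face.
- stop (a joint): Position of the sliding stop, m: grows as it moves along the board's +y to the fence. The stop is a wooden block 120 mm (x) x 68 mm (y) x 25 mm high, standing on the board (its top 40 mm above the desk), its centre at board x = 0, y = -85 mm + this value. It slides with about 6 N of friction and stays where it is left; with the pack snug between it and the fence the value is about 0.110. Starts at 0 to 0.04.
- stop_back (a point): Middle of the stop's back face (the face away from the fence, to be pushed), 12.5 mm above the board's top, 28 mm above the desk; axes as the board's. The wing nut does not overhang this face.
- wing_nut (a joint): Angle of the wing nut, rad: grows as it is turned clockwise seen from above; 7.0 is fully tight (a hard end). Starts at 0.5 to 2.5, so about three quarters to one turn is left. It turns with about 0.03 N m of friction, stays where it is left and does not rise or sink noticeably. When tight its wings point along the board's y.
- nut_mid (a point): Point on the wing nut's upright axis at mid height of its wings, 55 mm above the desk, over the centre of the stop; it turns with the nut: its x axis points along the wings, z up. Plain metal nut with two upright wings along x, each 6 mm thick, reaching 32 mm from the axis, from 47 to 67 mm above the desk near their tips; the hub is 20 mm wide and with its stud stands 66 mm above the desk.
- stamp: Bystander: wooden hand stamp with a turned knob, 27x48 mm foot, 66 mm tall, on the left of the board; origin at the centre of its underside. Leave it alone.
- staples: Bystander: small carton of staples, 40x78x30 mm, on the left of the board; origin at the centre of its underside. Leave it alone.
- tape: Bystander: roll of brown parcel tape lying flat, 92 mm across, 48 mm high, on the left of the board; origin at the centre of its underside. Leave it alone.
- calculator: Bystander: desk calculator, 128x78x16 mm, on the right of the board; origin at the centre of its underside. Leave it alone.
- stapler: Bystander: desk stapler, 34x139x52 mm, on the right of the board; origin at the centre of its underside. Leave it alone.
Things that resemble listed ones, but are neither listed nor needed, are in the scene too. There is more than one size of the pack; the job needs the middle-sized.

How it is judged:
By the outcome, as a careful person would: the job done as asked, in the order asked, and still so for the second after the job is handed in, with the robot touching nothing.
It also fails if it takes over 67 s, if anything falls off the work surface, if the arm or the gripper's body presses on something with over 40 N, if the wrist force passes 120 N, or if a joint passes its speed limit or range.

## Working session

There is one attempt and no reset: what is moved stays moved. The work goes in short steps, Python scripts to look and compute and a tool call to move; the robot and the scene stay as the last step left them, time stands still between calls to the robot, and variables do not carry over. Pictures are saved under pics/ and viewed, at most 10 in all, crops included, and the job is handed in when it is done.

Besides the shell and the picture viewer there is one more tool, called after "Request:" as name(argument=value, ...), one argument or row to a line, values as JSON. jog_arm: Moves the arm, as the interface text tells. Its arguments: {"type":"object","properties":{"plan":{"type":"array","items":{"type":"array","items":{"type":"number"}}},"force":{"type":"number"}},"required":["plan"]}

```bash
mkdir -p pics
cat > h.py <<'E'
import numpy as np, cv2
from scipy.spatial.transform import Rotation as R
from bench import monitor, capture, get_calibration, manip, recognise, place_of
def cam(name):
    c=get_calibration(name)
    if 'origin' in c:
        o=np.array(c['origin']); q=np.array(c['orientation'])
        M=R.from_quat(q).as_matrix() if q.shape==(4,) else q
    else:
        s=monitor.read_state(); T=np.array(c['mount']); Rt=R.from_quat(s['eef_rot']).as_matrix()
        M=Rt@T[:3,:3]; o=Rt@T[:3,3]+np.array(s['tcp_pos'])
    f=192/np.tan(np.radians(c['vfov'])/2)
    return o,M,f,c['cx'],c['cy']
def ray(C,px,z):
    o,M,f,cx,cy=C; d=M@np.array([(px[0]-cx)/f,(px[1]-cy)/f,1]); return o+d*(z-o[2])/d[2]
def proj(C,p):
    o,M,f,cx,cy=C; v=M.T@(np.array(p)-o); return np.array([cx+f*v[0]/v[2],cy+f*v[1]/v[2]])
E
python3 - <<'E'
from h import *
s=monitor.read_state(); print({k:np.round(v,3).tolist() for k,v in s.items()})
ims=[]
for n in ['top','side']:
    im=capture(n); ims.append(im); print(n,get_calibration(n))
    C=cam(n)
    for t,z in [('fence_face',.03),('pack',.015),('stop_back',.028),('nut_mid',.055),('stamp',0),('staples',0),('tape',0),('calculator',0),('stapler',0)]:
        r=place_of(n,t); print(t,[(np.round(x['centre']).tolist(),round(x['p'],2),np.round(ray(C,x['centre'],z)[:2],3).tolist()) for x in r[:4]])
cv2.imwrite('pics/a.png',cv2.resize(ims[0],(800,600),interpolation=cv2.INTER_CUBIC))
cv2.imwrite('pics/b.png',cv2.resize(ims[1],(800,600)))
E
```

```text
{'time': 0.0, 'joint_pos': [-1.221, 0.241, 0.004, 1.335, -0.0, 1.571], 'joint_vel': [-0.0, 0.0, 0.001, 0.0, 0.001, -0.001], 'effort': [0.001, -37.232, 25.241, 0.017, 0.0, -0.0], 'tcp_pos': [0.171, -0.469, 0.23], 'eef_rot': [0.985, 0.174, -0.0, -0.001], 'wrist_force': [-0.402, -0.066, 0.325], 'ft_torque': [0.004, -0.015, -0.052], 'gripper_force': 0.0, 'grip_width': 0.085}
top {'vfov': 49.76426473493293, 'cx': 255.68608904312723, 'cy': 191.37310810521092, 'origin': array([ 0.4728079 , -0.1892752 ,  0.94083885]), 'orientation': array([-0.70464407,  0.70604942, -0.03971405,  0.0582559 ])}
fence_face [([210.0, 141.0], 0.88, [0.716, -0.062])]
pack [([357.0, 154.0], 0.85, [0.686, -0.394]), ([216.0, 169.0], 0.63, [0.655, -0.074]), ([371.0, 217.0], 0.63, [0.543, -0.421])]
stop_back [([241.0, 248.0], 0.79, [0.475, -0.134])]
nut_mid [([230.0, 227.0], 0.49, [0.52, -0.112])]
stamp [([174.0, 187.0], 0.86, [0.615, 0.025]), ([214.0, 172.0], 0.41, [0.651, -0.067])]
staples [([174.0, 236.0], 0.55, [0.503, 0.022])]
tape [([179.0, 283.0], 0.81, [0.398, 0.006]), ([231.0, 231.0], 0.54, [0.513, -0.109]), (
[... 353 characters left out ...]
 0.47777772]), 'orientation': array([ 0.85909475, -0.08093977,  0.04428635, -0.50343191])}
fence_face [([303.0, 174.0], 0.76, [0.728, -0.073])]
pack [([272.0, 179.0], 0.84, [0.648, -0.057]), ([335.0, 269.0], 0.8, [0.684, -0.429]), ([259.0, 282.0], 0.72, [0.539, -0.436])]
stop_back [([210.0, 196.0], 0.58, [0.474, -0.139]), ([236.0, 235.0], 0.15, [0.516, -0.306])]
nut_mid [([228.0, 182.0], 0.44, [0.521, -0.125])]
stamp [([258.0, 171.0], 0.75, [0.624, 0.028]), ([178.0, 185.0], 0.68, [0.393, -0.009])]
staples [([217.0, 179.0], 0.91, [0.501, 0.005])]
tape [([178.0, 184.0], 0.58, [0.394, -0.003])]
calculator [([233.0, 234.0], 0.56, [0.514, -0.266])]
stapler [([290.0, 214.0], 0.74, [0.657, -0.21])]
```

View pics/a.png

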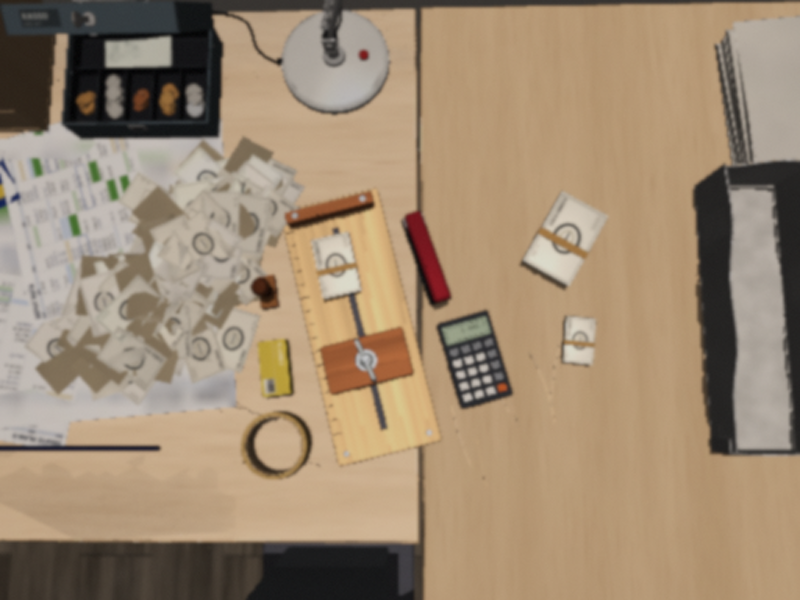

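View pics/b.png

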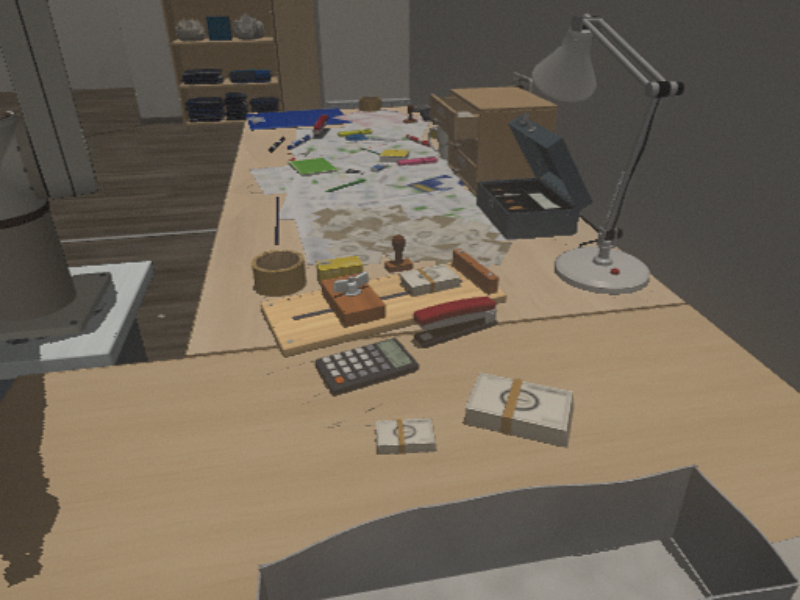

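Pictures: the board runs from the lower end (340–440,450) to the fence (330,208) in the enlarged top view. The stop and nut are at (366,360).
Pack candidates (camera pixels, top view): on the board (216,169), on the right desk (357,154, large) and (371,217, small). I choose (216,169): it is the middle-sized one and lies between stop and fence. I'll check it in a close crop.

Run:
```python
from h import *
im=capture('top'); C=cam('top')
cr=im[110:310,160:300]; cv2.imwrite('pics/c.png',cv2.resize(cr,None,fx=3,fy=3,interpolation=cv2.INTER_CUBIC))
L=[np.array(p)/1.5625 for p in [(340,466),(440,440),(378,190)]]
w=[ray(C,p,.015)[:2] for p in L]; print(np.round(w,3))
print('y dir',np.degrees(np.arctan2(*(w[2]-w[1])[::-1])),np.linalg.norm(w[2]-w[1]),np.linalg.norm(w[1]-w[0]))
```

```text
[[ 0.367 -0.082]
 [ 0.402 -0.222]
 [ 0.765 -0.133]]
y dir 13.716134382902714 0.3735134610325128 0.14454022142303927
```

View pics/c.png

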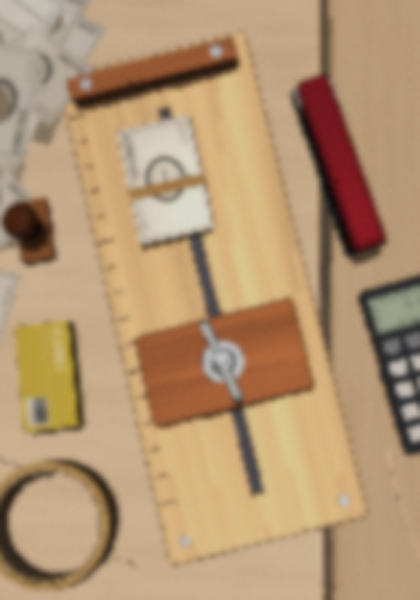

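The crop shows the mid-size banded pack at (165,185), touching nothing between stop and fence. The stop's nut is at (222,362), its wings about 10° counter-clockwise of the board axis, so about one full turn is left.

Request:
jog_arm(
  plan=[
    [255,4,-2.5,0,1],
    [255,8.5,-5,0,2],
    [255,13,-8,0,3],
    [255,17.5,-10.5,0,4],
    [255,22,-13.5,0,5],
    [255,26.5,-16,0,6],
    [255,31,-19,0,6],
    [255,35,-21.5,0,6],
  ],
)

```text
time: 1.85
tcp_pos: [0.4191, -0.1569, 0.2316]
eef_rot: [0.993, 0.122, 0.0, 0.0]
wrist_force: [1.2, -1.2, -0.1]
grip_width: -0.0001
gripper_force: 0.0
```

Run:
```python
from h import *
im=capture('wrist'); s=monitor.read_state(); C=cam('wrist')
print(s['time'],np.round(s['tcp_pos'],4),R.from_quat(s['eef_rot']).as_matrix().round(3).tolist(),s['grip_width'])
for t,z in [('fence_face',.03),('pack',.015),('stop_back',.028),('nut_mid',.055)]:
    r=place_of('wrist',t); print(t,[(np.round(x['centre']).tolist(),round(x['p'],2),np.round(ray(C,x['centre'],z)[:2],4).tolist()) for x in r[:3]])
cv2.imwrite('pics/d.png',cv2.resize(im,(800,600),interpolation=cv2.INTER_CUBIC))
```

```text
1.9 [ 0.4235 -0.151   0.2315] [[0.968, 0.251, 0.005], [0.251, -0.968, 0.005], [0.006, -0.003, -1.0]] 0.00029639591644053384
fence_face []
pack [([490.0, 118.0], 0.9, [0.5466, -0.3973])]
stop_back [([240.0, 108.0], 0.55, [0.486, -0.1188])]
nut_mid [([235.0, 71.0], 0.86, [0.5184, -0.1071])]
```

View pics/d.png

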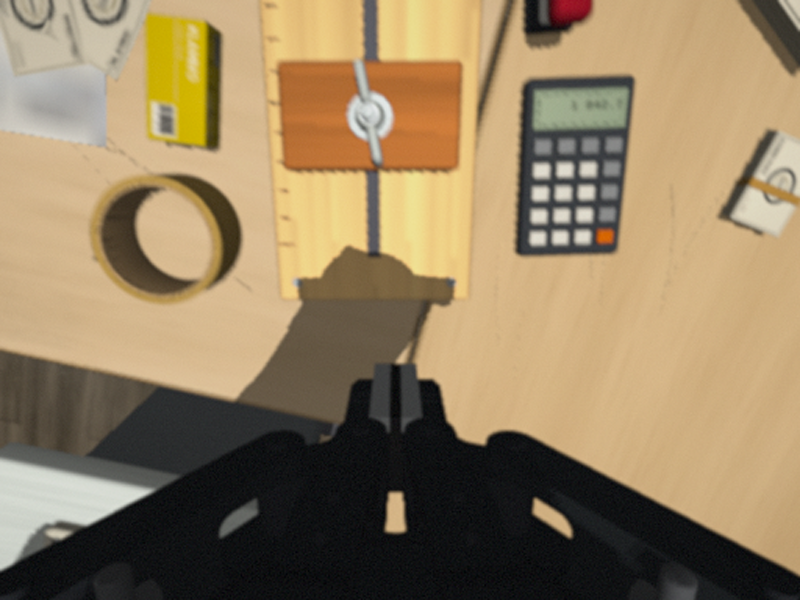

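The wrist view shows the stop square to the tool, its back edge along row ~169 (columns 283–458), with the nut at (370,116). The arm was still settling at that moment, so I'll measure again standing still.

Run:
```python
from h import *
for n in ['wrist','top']:
    im=capture(n); C=cam(n)
    if n=='wrist':
        s=monitor.read_state();print(s['time'],np.round(s['tcp_pos'],4)); cv2.imwrite('pics/e.png',im)
        g=cv2.cvtColor(im,cv2.COLOR_BGR2HSV); m=((g[...,0]<13)&(g[...,1]>130)&(g[...,2]>60)).astype(np.uint8); m[:, 310:]=0; m[150:]=0
        k,l,st,ce=cv2.connectedComponentsWithStats(m); i=1+np.argmax(st[1:,4]); print(st[i],ce[i])
        b=cv2.boxPoints(cv2.minAreaRect(np.argwhere(l==i)[:,::-1].astype(np.float32))); print(b.round(1).tolist(),[np.round(ray(C,p,.04)[:2],4).tolist() for p in b])
    for t,z in [('stop_back',.028),('nut_mid',.055)]:
        r=place_of(n,t); print(n,t,[(np.round(x['centre'],1).tolist(),round(x['p'],2),np.round(ray(C,x['centre'],z)[:2],4).tolist()) for x in r[:2]])
```

```text
2.15 [ 0.4175 -0.1593  0.2312]
[243  79   9  13  14] [247.14285714  85.21428571]
[[242.0, 90.19999694824219], [251.0, 79.0], [252.1999969482422, 80.0], [243.1999969482422, 91.19999694824219]] [[0.4968, -0.127], [0.5097, -0.1334], [0.5091, -0.1348], [0.4962, -0.1284]]
wrist stop_back [([239.0, 106.7], 0.72, [0.4799, -0.1272])]
wrist nut_mid [([235.9, 69.7], 0.77, [0.5133, -0.1174])]
top stop_back [([240.1, 245.3], 0.84, [0.4812, -0.1311])]
top nut_mid [([234.2, 227.5], 0.47, [0.5187, -0.12])]
```

Request:
jog_arm(
  plan=[
    [255,0,0,4,0],
    [255,0,0,8,0],
    [255,0,0,10,0],
    [255,0,0,10,0],
    [255,0,0,10,0],
    [255,0,0,10,0],
  ],
)

```text
time: 3.0
tcp_pos: [0.4192, -0.1595, 0.1329]
eef_rot: [0.993, 0.122, 0.001, 0.001]
wrist_force: [-0.9, 0.6, 0.2]
grip_width: 0.0
gripper_force: 0.0
```

Run:
```python
from h import *
for i in range(3):
    s=monitor.read_state();print(s['time'],np.round(s['tcp_pos'],4),np.round(s['joint_vel'],3),np.round(s['wrist_force'],1))
    capture('wrist'); 
    C=cam('wrist')
    for t,z in [('stop_back',.028),('nut_mid',.055)]:
        r=place_of('wrist',t); print(t,[(np.round(x['centre'],1).tolist(),round(x['p'],2),np.round(ray(C,x['centre'],z)[:2],4).tolist()) for x in r[:2]])
```

```text
3.0 [ 0.4192 -0.1595  0.1329] [ 0.005 -0.007  0.003 -0.003  0.001 -0.001] [-0.9  0.6  0.2]
stop_back [([230.4, 111.3], 0.89, [0.4789, -0.1257])]
nut_mid [([223.5, 58.9], 0.94, [0.5116, -0.1154])]
3.15 [ 0.4191 -0.1592  0.1327] [ 0.002  0.002 -0.01  -0.002  0.001  0.   ] [ 1.1  0.7 -0.1]
stop_back [([230.8, 109.5], 0.71, [0.4797, -0.1253])]
nut_mid [([223.6, 56.7], 0.68, [0.5123, -0.1148])]
3.3 [ 0.4185 -0.1588  0.132 ] [ 0.001  0.007 -0.005 -0.003  0.     0.002] [-0.2 -0.3 -0.4]
stop_back [([230.8, 109.7], 0.69, [0.4789, -0.125])]
nut_mid [([225.0, 56.8], 0.79, [0.5117, -0.1154])]
```

Request:
jog_arm(
  plan=[
    [255,1.5,-0.8,3,0],
    [255,3,-1.7,6,0],
    [255,3,-1.7,9,0],
    [255,3,-1.7,10.4,0],
    [255,3,-1.7,10.7,0],
    [255,3,-1.7,10.7,0],
    [255,3,-1.7,10.7,0],
  ],
)

```text
time: 4.15
tcp_pos: [0.4439, -0.1353, 0.0252]
eef_rot: [0.993, 0.122, 0.001, 0.0]
wrist_force: [-0.1, -0.2, 0.8]
grip_width: -0.0
gripper_force: 0.0
```

Request:
jog_arm(
  plan=[
    [255,1,0,0,0],
    [255,2,0,0,0],
    [255,3,0,0,0],
    [255,3.6,0,0,0],
    [255,4.2,0,0,0],
    [255,4.8,0,0,0],
    [255,5.4,0,0,0],
    [255,6,0,0,0],
  ],
)

```text
time: 4.95
tcp_pos: [0.4999, -0.1207, 0.0242]
eef_rot: [0.993, 0.122, -0.002, 0.0]
wrist_force: [-6.1, -3.0, 4.4]
grip_width: 0.0001
gripper_force: 3.2
```

Request:
jog_arm(
  plan=[
    [255,0.6,0,0,0],
    [255,1.2,0,0,0],
    [255,1.8,0,0,0],
    [255,2.4,0,0,0],
    [255,3.0,0,0,0],
    [255,3.5,0,0,0],
    [255,4.0,0,0,0],
    [255,4.0,0,0,0],
  ],
)

```text
time: 5.75
tcp_pos: [0.5394, -0.1108, 0.0241]
eef_rot: [0.993, 0.122, -0.001, 0.0]
wrist_force: [-4.4, -1.9, 3.3]
grip_width: -0.0004
gripper_force: 2.3
```

Run:
```python
from h import *
im=capture('top'); cr=im[110:310,160:300]; cv2.imwrite('pics/f.png',cv2.resize(cr,None,fx=3,fy=3,interpolation=cv2.INTER_CUBIC))
```

```text
(no output)
```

View pics/f.png

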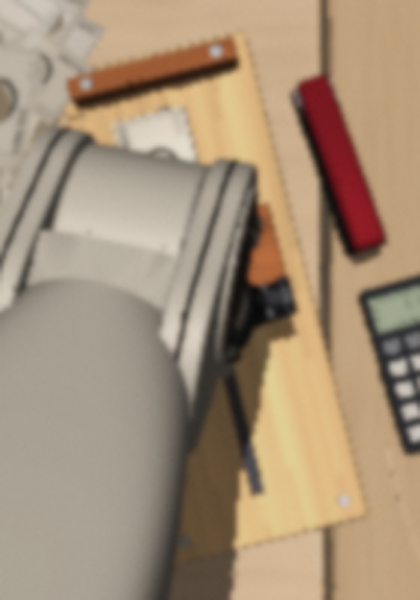

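The arm hides the stop; the pack's far edge (crop row ~112–125) is still about 15–20 mm short of the fence (row ~95). I'll keep pushing, more gently.

Request:
jog_arm(
  plan=[
    [255,0.3,0,0,0],
    [255,0.6,0,0,0],
    [255,0.9,0,0,0],
    [255,1.1,0,0,0],
    [255,1.3,0,0,0],
    [255,1.5,0,0,0],
  ],
)

```text
time: 6.4
tcp_pos: [0.553, -0.1073, 0.0241]
eef_rot: [0.993, 0.122, -0.002, 0.0]
wrist_force: [-5.9, -1.9, 4.5]
grip_width: -0.0001
gripper_force: 3.4
```

Request:
jog_arm(
  plan=[
    [255,0.2,0,0,0],
    [255,0.3,0,0,0],
    [255,0.4,0,0,0],
    [255,0.4,0,0,0],
  ],
)

```text
time: 6.8
tcp_pos: [0.557, -0.1063, 0.024]
eef_rot: [0.993, 0.122, -0.002, 0.0]
wrist_force: [-5.7, -2.2, 3.7]
grip_width: 0.0001
gripper_force: 3.1
```

Request:
jog_arm(
  plan=[
    [255,0.2,0,0,0],
    [255,0.4,0,0,0],
    [255,0.5,0,0,0],
    [255,0.5,0,0,0],
  ],
)

```text
time: 7.2
tcp_pos: [0.5576, -0.1061, 0.0239]
eef_rot: [0.993, 0.121, -0.006, 0.001]
wrist_force: [-15.3, -4.4, 10.6]
grip_width: 0.0001
gripper_force: 8.3
```

Request:
jog_arm(
  plan=[
    [255,0.1,0,0,0],
    [255,0.2,0,0,0],
    [255,0.3,0,0,0],
    [255,0.3,0,0,0],
  ],
)

```text
time: 7.6
tcp_pos: [0.5575, -0.1061, 0.0238]
eef_rot: [0.993, 0.121, -0.009, 0.001]
wrist_force: [-22.9, -7.6, 16.7]
grip_width: -0.0002
gripper_force: 11.7
```

Force rose to ~24 N with no further motion, so the pack is snug. I'll back off, rise and look.

Request:
jog_arm(
  plan=[
    [255,-1,0,0,0],
    [255,-3,0,0,0],
    [255,-6,0,-3,0],
    [255,-9,0,-7,0],
    [255,-11,0,-11,0],
    [255,-11,0,-13,0],
    [255,-11,0,-13,0],
    [255,-11,0,-13,0],
  ],
)

```text
time: 8.4
tcp_pos: [0.4608, -0.1307, 0.1547]
eef_rot: [0.992, 0.122, 0.001, 0.0]
wrist_force: [-0.7, -0.3, 0.2]
grip_width: 0.0001
gripper_force: 0.0
```

Run:
```python
from h import *
s=monitor.read_state();print(s['time'],np.round(s['tcp_pos'],4),np.round(s['joint_vel'],3),R.from_quat(s['eef_rot']).as_matrix()[:2,0].round(4))
im=capture('wrist'); C=cam('wrist')
for t,z in [('stop_back',.028),('nut_mid',.055),('pack',.015),('fence_face',.03)]:
    r=place_of('wrist',t); print(t,[(np.round(x['centre'],1).tolist(),round(x['p'],2),np.round(ray(C,x['centre'],z)[:2],4).tolist()) for x in r[:2]])
capture('top');C=cam('top')
for t,z in [('stop_back',.028),('nut_mid',.055),('pack',.015),('fence_face',.03)]:
    r=place_of('top',t); print(t,[(np.round(x['centre'],1).tolist(),round(x['p'],2),np.round(ray(C,x['centre'],z)[:2],4).tolist()) for x in r[:2]])
cv2.imwrite('pics/g.png',cv2.resize(im,(800,600),interpolation=cv2.INTER_CUBIC))
```

```text
8.4 [ 0.4608 -0.1307  0.1547] [ 0.004  0.032 -0.032  0.002 -0.003 -0.001] [0.97  0.243]
stop_back [([251.9, 54.7], 0.77, [0.5656, -0.1021])]
nut_mid [([248.0, 54.0], 0.74, [0.5616, -0.1003])]
pack []
fence_face []
stop_back [([228.0, 203.2], 0.7, [0.574, -0.1037])]
nut_mid [([224.0, 186.0], 0.51, [0.6085, -0.0972])]
pack [([213.5, 163.4], 0.78, [0.667, -0.0685]), ([359.5, 155.7], 0.69, [0.683, -0.4008])]
fence_face [([214.4, 136.2], 0.87, [0.7268, -0.0716])]
```

View pics/g.png

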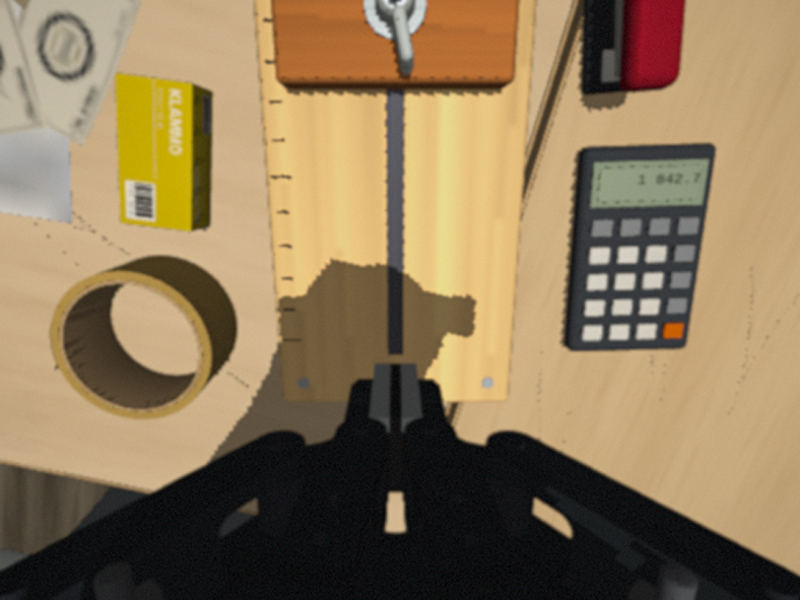

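The pushed stop's back edge lies at row ~83, and the board's slot (column 396) lines up with the fingers (column 395). So the tool is on the board axis. I'll go back and up to see the nut and pack whole.

Request:
jog_arm(
  plan=[
    [255,-2,0,-4,0],
    [255,-4,0,-8,0],
    [255,-4,0,-10,0],
    [255,-4,0,-10,0],
    [255,-4,0,-10,0],
    [255,-4,0,-10,0],
  ],
)

```text
time: 9.5
tcp_pos: [0.4201, -0.1402, 0.2529]
eef_rot: [0.992, 0.122, -0.001, -0.001]
wrist_force: [-0.8, -0.2, -0.3]
grip_width: -0.0001
gripper_force: 0.0
```

Run:
```python
from h import *
s=monitor.read_state();print(s['time'],np.round(s['tcp_pos'],4),np.round(s['joint_vel'],3),R.from_quat(s['eef_rot']).as_matrix()[:2,0].round(4))
C=cam('wrist'); im=capture('wrist'); 
for i in range(2):
  for t,z in [('stop_back',.028),('nut_mid',.055),('pack',.015),('fence_face',.03)]:
    r=place_of('wrist',t); print(t,[(np.round(x['centre'],1).tolist(),round(x['p'],2),np.round(ray(C,x['centre'],z)[:2],4).tolist()) for x in r[:2]])
  capture('wrist')
for n in [(.601,-.095),(.606,-.094)]: print(proj(C,(*n,.066))*2.5-[350,0])
cv2.imwrite('pics/h.png',cv2.resize(im[:240,140:460],(800,600),interpolation=cv2.INTER_CUBIC))
```

```text
9.5 [ 0.4201 -0.1402  0.2529] [ 0.001  0.01  -0.004  0.003  0.001 -0.001] [0.9701 0.2428]
stop_back [([249.6, 26.4], 0.56, [0.5658, -0.0988])]
nut_mid []
pack [([488.5, 121.4], 0.81, [0.5385, -0.4047])]
fence_face []
stop_back [([251.6, 24.0], 0.67, [0.5686, -0.1003])]
nut_mid []
pack [([486.1, 121.5], 0.73, [0.5377, -0.402])]
fence_face []
[285.68454334 -64.18002293]
[286.36823707 -80.20714567]
```

View pics/h.png

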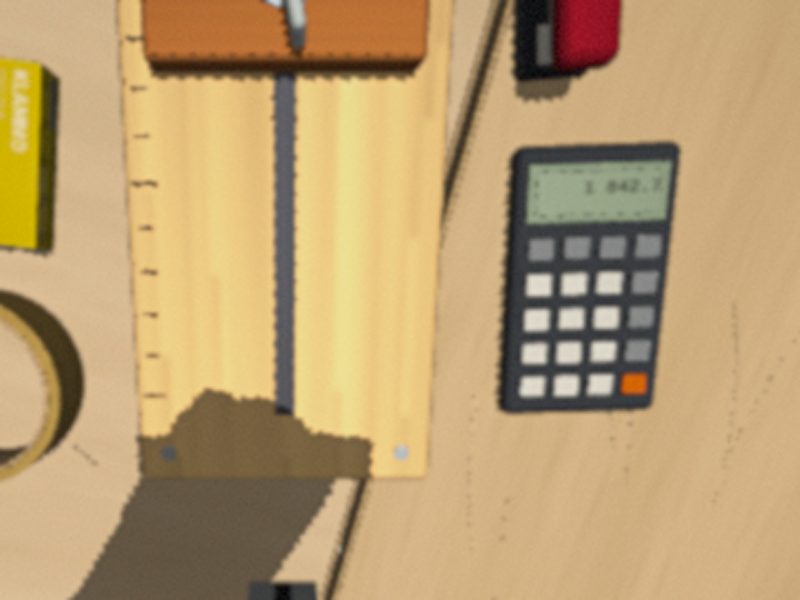

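The view ends at the nut's near wing tip (297,45), and the stop's back edge is at row ~62. That fits the contact estimate (stop back near 0.567,-0.102). I'll move over the stop for a view of nut, pack and fence.

Request:
jog_arm(
  plan=[
    [255,3,0,0,0],
    [255,6,0,0,0],
    [255,9,0,1,0],
    [255,11,0,2,0],
    [255,11,0,2,0],
    [255,11,0,2,0],
    [255,11,0,2,0],
  ],
)

```text
time: 10.75
tcp_pos: [0.5268, -0.1141, 0.2348]
eef_rot: [0.993, 0.122, 0.0, 0.0]
wrist_force: [0.6, 0.4, 0.6]
grip_width: 0.0002
gripper_force: 0.0
```

Run:
```python
from h import *
s=monitor.read_state();print(s['time'],np.round(s['tcp_pos'],4),np.round(s['joint_vel'],3),R.from_quat(s['eef_rot']).as_matrix()[:2,0].round(4))
C=cam('wrist'); im=capture('wrist'); 
for i in range(2):
  for t,z in [('stop_back',.028),('nut_mid',.055),('pack',.015),('fence_face',.03)]:
    r=place_of('wrist',t); print(t,[(np.round(x['centre'],1).tolist(),round(x['p'],2),np.round(ray(C,x['centre'],z)[:2],4).tolist()) for x in r[:2]])
  capture('wrist')
o=(140,0)
for n in [(.601,-.095),(.606,-.094)]: print((proj(C,(*n,.066))-o)*2.5)
cv2.imwrite('pics/i.png',cv2.resize(im[:240,140:460],(800,600),interpolation=cv2.INTER_CUBIC))
```

```text
10.75 [ 0.5268 -0.1141  0.2348] [-0.004 -0.013 -0.001 -0.005 -0.     0.   ] [0.9702 0.2422]
stop_back [([251.2, 127.6], 0.8, [0.5706, -0.1003])]
nut_mid [([253.2, 97.7], 0.91, [0.6017, -0.0948]), ([142.4, 230.8], 0.55, [0.4299, -0.007])]
pack [([240.9, 22.3], 0.91, [0.6736, -0.0634]), ([480.0, 208.6], 0.6, [0.5425, -0.4042])]
fence_face []
stop_back [([248.1, 132.5], 0.84, [0.5645, -0.0982])]
nut_mid [([250.0, 98.2], 0.85, [0.6004, -0.0918])]
pack [([240.0, 22.6], 0.83, [0.6731, -0.0625]), ([481.6, 208.2], 0.83, [0.5435, -0.4059])]
fence_face []
[283.06015502 245.53508493]
[283.68930789 231.79518074]
```

View pics/i.png

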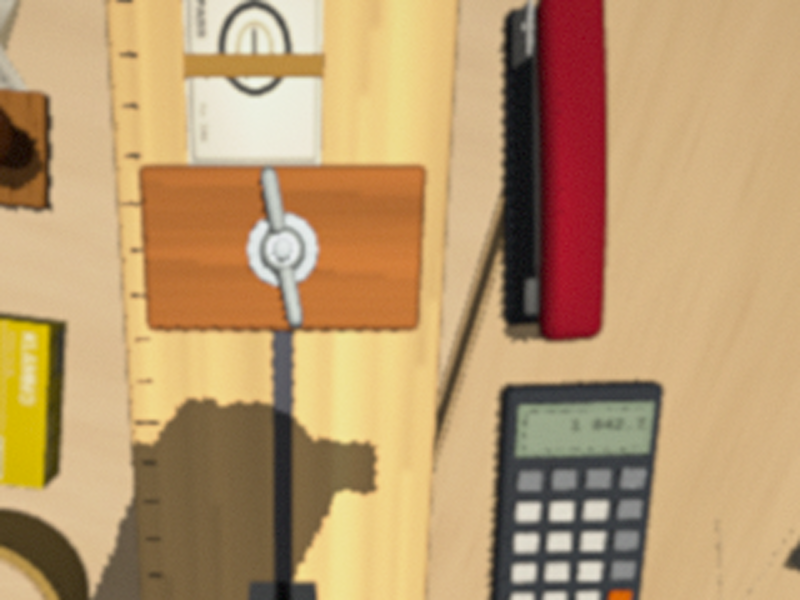

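The nut is at (283,249), matching (0.600,-0.095), with its wings ~-10° from the board axis. The pack lies flush against the stop (row 165). I'll descend on the nut's right side, 90° from the wings, at 48 mm height.

Request:
jog_arm(
  plan=[
    [255,4,1.6,3,0],
    [255,8.1,3.2,5,0],
    [255,8.1,3.2,9,0],
    [255,8.1,3.2,13,0],
    [255,8.1,3.2,16,0],
    [255,8.1,3.2,18.3,0],
    [255,8.1,3.2,18.7,0],
    [255,8.1,3.2,18.7,0],
  ],
)

```text
time: 12.1
tcp_pos: [0.6133, -0.1251, 0.0466]
eef_rot: [0.993, 0.122, -0.001, -0.0]
wrist_force: [0.9, -0.2, 1.0]
grip_width: 0.0004
gripper_force: 0.0
```

Run:
```python
from h import *
s=monitor.read_state();print(s['time'],np.round(s['tcp_pos'],4),np.round(s['wrist_force'],1))
d=np.array(s['tcp_pos'])[:2]-[.600,-.0952]; X=np.array([.970,.2425]);Y=np.array([.2425,-.970])
print('rel',d@X,d@Y)
for a0 in (80,170,260,350,440):
    print(a0,[[round(3.3*(np.cos(np.radians(a))-np.cos(np.radians(a0))),2),round(3.3*(np.sin(np.radians(a))-np.sin(np.radians(a0))),2)] for a in np.linspace(a0,a0+90,9)[1:]])
```

```text
12.1 [ 0.6133 -0.1251  0.0466] [ 0.9 -0.2  1. ]
rel 0.005615237774387877 0.03218208942143128
80 [[np.float64(-0.65), np.float64(0.05)], [np.float64(-1.29), np.float64(-0.03)], [np.float64(-1.9), np.float64(-0.23)], [np.float64(-2.47), np.float64(-0.55)], [np.float64(-2.96), np.float64(-0.97)], [np.float64(-3.36), np.float64(-1.48)], [np.float64(-3.65), np.float64(-2.05)], [np.float64(-3.82), np.float64(-2.68)]]
170 [[np.float64(-0.05), np.float64(-0.65)], [np.float64(0.03), np.float64(-1.29)], [np.float64(0.23), np.float64(-1.9)], [np.float64(0.55), np.float64(-2.47)], [np.float64(0.97), np.float64(-2.96)], [np.float64(1.48), np.float64(-3.36)], [np.float64(2.05), np.float64(-3.65)], [np.float64(2.68), np.float64(-3.82)]]
260 [[np.float64(0.65), np.float64(-0.05)], [np.float64(1.29), np.float64(0.03)], [np.float64(1.9), np.float64(0.23)], [np.float64(2.47), np.float64(0.55)], [np.float64(2.96), np.float64(0.97)], [np.float64(3.36), np.float64(1.48)], [np.float64(3.65), np.float64(2.05)], [np.float64(3.82), np.float64(2.68)]]
350 [[np.float64(0.05), np.float64(0.65)], [np.float64(-0.03), np.float64(1.29)], [np.float64(-0.23), np.float64(1.9)], [np.float64(-0.55), np.float64(2.47)], [np.float64(-0.97), np.float64(2.96)], [np.float64(-1.48), np.float64(3.36)], [np.float64(-2.05), np.float64(3.65)], [np.float64(-2.68), np.float64(3.82)]]
440 [[np.float64(-0.65), np.float64(0.05)], [np.float64(-1.29), np.float64(-0.03)], [np.float64(-1.9), np.float64(-0.23)], [np.float64(-2.47), np.float64(-0.55)], [np.float64(-2.96), np.float64(-0.97)], [np.float64(-3.36), np.float64(-1.48)], [np.float64(-3.65), np.float64(-2.05)], [np.float64(-3.82), np.float64(-2.68)]]
```

Request:
jog_arm(
  plan=[
    [255,-0.65,0.05,0,0],
    [255,-1.3,-0.05,0,0],
    [255,-1.9,-0.25,0,0],
    [255,-2.45,-0.55,0,0],
    [255,-2.95,-0.95,0,0],
    [255,-3.35,-1.5,0,0],
    [255,-3.65,-2.05,0,0],
    [255,-3.8,-2.7,0,0],
  ],
)

```text
time: 12.9
tcp_pos: [0.5702, -0.1081, 0.0475]
eef_rot: [0.993, 0.122, 0.0, 0.0]
wrist_force: [1.5, -1.3, -0.1]
grip_width: -0.0004
gripper_force: 0.7
```

Request:
jog_arm(
  plan=[
    [255,-0.05,-0.65,0,0],
    [255,0.05,-1.3,0,0],
    [255,0.25,-1.9,0,0],
    [255,0.55,-2.45,0,0],
    [255,0.95,-2.95,0,0],
    [255,1.5,-3.35,0,0],
    [255,2.05,-3.65,0,0],
    [255,2.7,-3.8,0,0],
  ],
)

```text
time: 13.7
tcp_pos: [0.5875, -0.0643, 0.0471]
eef_rot: [0.992, 0.122, -0.0, -0.0]
wrist_force: [-1.2, -0.1, 0.4]
grip_width: -0.0001
gripper_force: 0.7
```

Run:
```python
from h import *
s=monitor.read_state();print(s['time'],np.round(s['tcp_pos'],4),np.round(s['wrist_force'],1))
d=np.array(s['tcp_pos'])[:2]-[.600,-.0952]; X=np.array([.970,.2425]);Y=np.array([.2425,-.970])
print('rel',d@X,d@Y)
im=capture('wrist')
cv2.imwrite('pics/j.png',cv2.resize(im[100:340,100:420],(640,480),interpolation=cv2.INTER_CUBIC))
```

```text
13.7 [ 0.5875 -0.0643  0.0471] [-1.2 -0.1  0.4]
rel -0.004680196972042067 -0.03297447279292107
```

View pics/j.png

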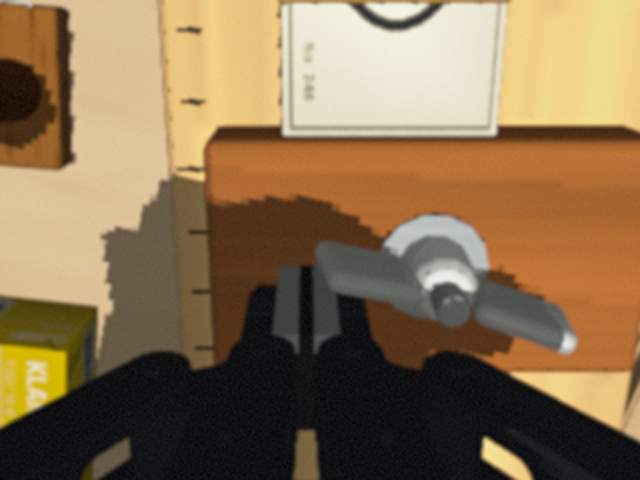

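The wings are turning: the left wing tip, at (325,265), is pushed by the fingertips at (305,275), and the stop and pack haven't moved. I'll continue the orbit.

Request:
jog_arm(
  plan=[
    [255,0.65,-0.05,0,0],
    [255,1.3,0.05,0,0],
    [255,1.9,0.25,0,0],
    [255,2.45,0.55,0,0],
    [255,2.95,0.95,0,0],
    [255,3.35,1.5,0,0],
    [255,3.65,2.05,0,0],
    [255,3.8,2.7,0,0],
  ],
)

```text
time: 14.55
tcp_pos: [0.6312, -0.082, 0.0473]
eef_rot: [0.992, 0.122, 0.0, -0.0]
wrist_force: [-1.3, 1.2, 0.2]
grip_width: -0.0001
gripper_force: 0.7
```

Request:
jog_arm(
  plan=[
    [255,0.05,0.65,0,0],
    [255,-0.05,1.3,0,0],
    [255,-0.25,1.9,0,0],
    [255,-0.55,2.45,0,0],
    [255,-0.95,2.95,0,0],
    [255,-1.5,3.35,0,0],
    [255,-2.05,3.65,0,0],
    [255,-2.7,3.8,0,0],
  ],
)

```text
time: 15.35
tcp_pos: [0.6137, -0.1257, 0.0475]
eef_rot: [0.993, 0.122, 0.0, 0.0]
wrist_force: [1.0, 0.5, 0.5]
grip_width: -0.0004
gripper_force: 0.7
```

Request:
jog_arm(
  plan=[
    [255,-0.65,0.05,0,0],
    [255,-1.3,-0.05,0,0],
    [255,-1.9,-0.25,0,0],
    [255,-2.2,-0.4,0,0],
    [255,-2.45,-0.55,0,0],
    [255,-2.7,-0.75,0,0],
    [255,-2.7,-0.75,0,0],
  ],
)

```text
time: 16.05
tcp_pos: [0.5851, -0.1243, 0.0472]
eef_rot: [0.992, 0.122, -0.001, -0.0]
wrist_force: [0.2, -0.1, 0.4]
grip_width: 0.0001
gripper_force: 0.2
```

Request:
jog_arm(
  plan=[
    [255,-0.2,-0.2,0,0],
    [255,-0.4,-0.45,0,0],
    [255,-0.5,-0.6,0,0],
    [255,-0.55,-0.75,0,0],
    [255,-0.55,-0.85,0,0],
    [255,-0.55,-0.85,0,0],
  ],
)

```text
time: 16.65
tcp_pos: [0.5784, -0.1181, 0.0473]
eef_rot: [0.993, 0.122, -0.0, 0.001]
wrist_force: [0.8, -2.6, -0.1]
grip_width: 0.0
gripper_force: 1.7
```

Request:
jog_arm(
  plan=[
    [255,0,-0.1,0,0],
    [255,0,-0.2,0,0],
    [255,0,-0.3,0,0],
    [255,0,-0.3,0,0],
  ],
)

```text
time: 17.05
tcp_pos: [0.5783, -0.1178, 0.0475]
eef_rot: [0.993, 0.121, 0.0, 0.003]
wrist_force: [1.5, -9.8, -2.0]
grip_width: 0.0001
gripper_force: 5.1
```

Request:
jog_arm(
  plan=[
    [255,0,-0.15,0,0],
    [255,0,-0.3,0,0],
    [255,0,-0.3,0,0],
  ],
)

```text
time: 17.35
tcp_pos: [0.5783, -0.1175, 0.0476]
eef_rot: [0.993, 0.12, 0.001, 0.006]
wrist_force: [3.1, -15.8, -4.0]
grip_width: -0.0002
gripper_force: 8.2
```

It's a hard end: 16 N with no further turn. I'll retreat, rise and check.

Request:
jog_arm(
  plan=[
    [255,0,0.7,0,0],
    [255,0,1.8,0,0],
    [255,0,2.2,-3,0],
    [255,-2,2,-8,0],
    [255,-4,-1,-13,0],
    [255,-5,-1.5,-18,0],
    [255,-5,-1.5,-18.5,0],
    [255,-5,-1.5,-18.5,0],
  ],
)

```text
time: 18.15
tcp_pos: [0.5262, -0.1089, 0.2369]
eef_rot: [0.992, 0.123, 0.004, 0.001]
wrist_force: [0.8, -0.1, -0.4]
grip_width: 0.0003
gripper_force: 0.0
```

Request:
jog_arm(
  plan=[
    [255,0,0,0,0],
    [255,0,0,0,0],
    [255,0,0,0,0],
  ],
)

```text
time: 18.45
tcp_pos: [0.524, -0.1091, 0.2303]
eef_rot: [0.993, 0.122, -0.002, -0.001]
wrist_force: [-0.7, -0.2, 0.6]
grip_width: -0.0004
gripper_force: 0.0
```

Run:
```python
from h import *
s=monitor.read_state();print(s['time'],np.round(s['tcp_pos'],4),np.round(s['wrist_force'],1))
C=cam('wrist'); im=capture('wrist'); t=capture('top'); C2=cam('top')
r=place_of('top','fence_face');print(r[:1],place_of('top','pack')[:2])
a=cv2.resize(im[:240,140:460],(533,400),interpolation=cv2.INTER_CUBIC); b=cv2.resize(t[110:250,190:283],(266,400),interpolation=cv2.INTER_CUBIC)
cv2.imwrite('pics/k.png',np.hstack([a,b]))
```

```text
18.45 [ 0.524  -0.1091  0.2303] [-0.7 -0.2  0.6]
[{'centre': [210.2, 140.9], 'p': 0.88}] [{'centre': [358.0, 156.6], 'p': 0.89}, {'centre': [366.5, 214.6], 'p': 0.56}]
```

View pics/k.png

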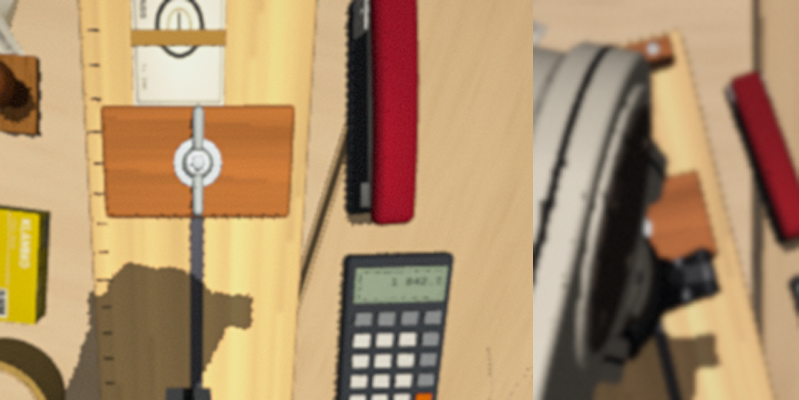

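The wings now point along the board's y at (198,160), and the pack lies flush with the stop. I'll hand in.

```bash
python3 -c "
from bench import manip; print(manip.close_job())"
```

```text
the job is handed in; nothing more can be done
None
```

I pushed the stop until the pack was snug against the fence (push force rose to about 24 N with no further movement). I then turned the wing nut clockwise to its hard end, wings along the board's y, and handed the job in at about 18.5 s; the last picture showed the pack flush with the stop but not the fence side.

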